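# Find and mark the working lamp key

### The arm

A 6-joint arm with a two-finger parallel gripper is mounted at the origin on the work surface. World frame = base frame: x ahead of the robot, y to its left, z up, the work surface at z = 0. Lengths are in m, angles in rad, forces in N, time in s.
With the tool pointing down it reaches from about 0.35 to 1 m from the base axis. Payload 7.1 kg.
Tool frame: the origin (TCP) lies midway between the tips of the shut fingers; the grasp point (between the pads) lies 19 mm behind it; z points along the fingers, y is the line along which they close (so a half turn about z gives the same grasp; the last joint's range is limited). The gripper opens to 85 mm and grips with 20 to 120 N. Pads are 22 mm wide; open, the fingers measure 114 mm over their backs; the gripper's body (76 mm by 85 mm) begins 54 mm behind the grasp point. The pads swing forward as they close: fully open they stand 13 mm farther back than shut.
Start: joints at [1.196, 0.423, 1.63, -0, 1.089, -0.019], TCP at [0.218, 0.586, 0.231] pointing down, gripper open.
Joint ranges: [-3, 3], [-0.9, 2.11], [0.09, 2.58], [-1.31, 4.45], [0.11, 2.69], [-2.54, 2.54]. Speed limits (rad/s): [2.39, 2.39, 3.01, 3.14, 3.14, 3.14].

### API

Orientations are given as a unit quaternion [w, x, y, z].
In Python, from plant import manip gives the robot as it stands. The module is installed in compiled form; this text tells all that it offers.
- The arm moves only by the shell command python3 -m crank 'ROWS' [FORCE]. ROWS is JSON, a list that holds one entry, the list of rows, each a list of 7 numbers: the closure in counts, from 0 (fully open) to 255 (shut), then the shift along the tool's x, y, z in m, then the turn, a rotation vector about the tool's x, y, z in rad. In form: [[[hand, dx, dy, dz, ax, ay, az], ...]]. A call has exactly 8 rows; each row is the pose to reach, as a shift and turn from the pose commanded when the call began, along the tool's axes at that moment; what a row does not reach only later rows make up. A row lasts 1/12 s, in which the tool goes at most 41.7 mm and 7.16 degrees, less where a joint would pass 70% of its speed; a pose out of reach is approached as far as the arm can. A call with a gripper value outside its range is refused whole. The fingers move at their own pace and stop on an object; FORCE is the grip in N (left out, the last holds). Time passes only in rows, so rows that repeat a pose let the fingers close, or fill a call up. It gives the time, the measured TCP pose, the force, the opening and the grip force at its end, in the units of the state.
- manip.sense(): the state, without advancing time (a new reading comes with each control period).
- manip.camera(name): name is "side" or "top" or "wrist"; returns a dict with "pixels" (480x640x3 uint8, red, green, blue), "intrinsics" (3x3 intrinsics, pixels), "k1" (the pictures are not rectified: a ray, as slopes to the right and down, at radius r is drawn at 1 + k1 r^2 times it, then the intrinsics apply), "rvec" (rotation vector, rad) and "tvec" (3), from world to camera coordinates, as OpenCV has them. Camera axes: x right, y down, z forward; pixel columns grow to the right and rows downward; lengths in m; the calibration is good to about 2 mm. A picture is of the moment at which its call begins. There is no depth.
- manip.sign_off(): hands the job in; it is judged then, once.
The state is a dict: "clock": time; "joint_pos": joint angles; "qvel": joint speeds; "joint_torque": joint torques, N m; "tcp_pos": TCP position; "tool_rot": TCP orientation; "force": force on the tool from outside, world axes, zero at the start; "moment": the same for the moment, N m; "opening": finger opening in m; "gripper_force": force on a finger pad.
Only numpy, scipy, OpenCV 4.12 (cv2) and the standard library are available. Lean on these libraries where they do the work, as an engineer would, in place of code of your own. Each camera call takes 0.05 s, during which the arm holds its last target. There are 200 camera calls.

### The job

Two of the three keys on the microscope lamp box are worn out and stay soft; one still snaps over and locks down. Press the keys slowly and gently, one after another, until you feel one snap over and it stays down by itself, then lay the orange collar flat on the box around that key to mark it. The keys are fragile, so never lean on them (a dozen newtons would break them), and leave the dropper bottle, the dish and the slide case where they are.

Things in the scene. Friction and masses are not known exactly. Their poses are not given: they have to be found in the camera images.
- lamp_box: cream painted lamp supply box fixed on the desk, 140 (its x) x 270 (its y) x 55 mm high, flat top. Origin: centre of its underside; z up. Three keys stand in a row along its y axis at y = +75 (key 1), 0 (key 2) and -75 mm (key 3), x = 0. It may stand turned by up to 0.35 rad.
- key_1_top (a point): dark blue round push key, 24 mm across, standing 20 mm proud of the box's top when up; this point is the centre of its top face and moves with it
- key_2_top (a point): dark blue round push key, 24 mm across, standing 20 mm proud of the box's top when up; this point is the centre of its top face and moves with it
- key_3_top (a point): dark blue round push key, 24 mm across, standing 20 mm proud of the box's top when up; this point is the centre of its top face and moves with it
- key_1 (a joint): travel of key 1, m: 0 = up, grows as it is pressed straight down. Any of the three may be the working one. Each key first has 0 to 9.5 mm of light travel (about 1 N), different for each key; a hidden hard stop lies 5 to 14 mm down. No key goes flush with the box.
- key_2 (a joint): travel of key 2, m: 0 = up, grows as it is pressed straight down. Any of the three may be the working one. The working key, after its light travel, stiffens within about 1 mm to 4 or 5 N, then gives way steadily to nothing over the next 3 to 4 mm (the snap); from there it drops about 1.5 mm by itself onto its hard stop and stays there, 5.5 to 14 mm down, when let go. Let go sooner, it comes back up.
- key_3 (a joint): travel of key 3, m: 0 = up, grows as it is pressed straight down. Any of the three may be the working one. A worn key, after its light travel, pushes back softly and ever more, to about 4 N over 4 mm, never easing, then meets its hard stop; let go, it comes back up.
- collar_mid (a point): loose orange plastic collar (flat ring) lying on the desk beside the box, 56 mm outside, 40 mm inside, 14 mm high, 40 g; this point is on its axis, half-way up; z along the axis
- dropper: brown dropper bottle, 40 mm across, 85 mm high, standing on the desk; origin at the centre of its underside; leave alone
- dish: shallow glass dish, 90 mm across, 16 mm high; origin at the centre of its underside; leave alone
- slide_case: small wooden slide case, 35 x 85 x 28 mm; origin at the centre of its underside; leave alone
Not all that is in view belongs to the job. What is shaped like the part that bears collar_mid but grey is not meant.

How it is judged:
By the outcome, as a careful person would: the job done as asked, in the order asked, and still so for the second after the job is handed in, with the robot touching nothing.
It also fails if it takes over 72 s, if anything falls off the work surface, if the arm or the gripper's body presses on something with over 40 N, if the wrist force passes 120 N, or if a joint passes its speed limit or range.

## Working session

There is one attempt and no reset: what is moved stays moved. The work goes in short steps, Python scripts to look and compute and a shell command to move; the robot and the scene stay as the last step left them, time stands still between calls to the robot, and variables do not carry over. Pictures are saved under pics/ and viewed, at most 10 in all, crops included, and the job is handed in when it is done.

```bash
mkdir -p pics; cat > h.py <<'E'
import numpy as np, cv2
from plant import manip
from scipy.spatial.transform import Rotation as R
def ray(c,u,v):
    K=np.array(c["intrinsics"]);d=np.array([(u-K[0,2])/K[0,0],(v-K[1,2])/K[1,1]]);s=d.copy()
    for _ in range(30): s=d/(1+c["k1"]*(s@s))
    M=cv2.Rodrigues(np.array(c["rvec"],float))[0];t=np.array(c["tvec"],float).ravel()
    return -M.T@t, M.T@np.array([s[0],s[1],1])
def onz(c,u,v,z):
    o,d=ray(c,u,v); return o+d*(z-o[2])/d[2]
def snap(n,f):
    c=manip.camera(n); cv2.imwrite("pics/"+f,np.array(c["pixels"])[:,:,::-1]); return c
E
python3 - <<'E'
from h import *
import pickle
s=manip.sense(); print({k:np.round(v,4) for k,v in s.items()})
for n in("side","top"):
    c=snap(n,n+"1.png"); pickle.dump(c,open(n+"1.pkl","wb")); print(n,ray(c,320,240),c["k1"])
E
```

```text
{'clock': np.float64(0.0), 'joint_pos': array([ 1.196 ,  0.4238,  1.6307,  0.    ,  1.0886, -0.019 ]), 'qvel': array([-0.0006, -0.0009,  0.0014,  0.0007,  0.0008,  0.0037]), 'joint_torque': array([-2.30000e-03, -5.57381e+01, -2.81735e+01, -1.00000e-04,
        7.30000e-03, -0.00000e+00]), 'tcp_pos': array([0.2175, 0.5853, 0.2305]), 'tool_rot': array([-2.000e-04,  1.770e-01,  9.842e-01, -8.000e-04]), 'force': array([ 0.6299,  0.209 , -0.1346]), 'moment': array([ 0.0001,  0.031 , -0.0139]), 'gripper_force': np.float64(0.0), 'opening': np.float64(0.0854)}
side (array([0.36748089, 0.57640959, 0.72355382]), array([ 0.22193244, -0.67159347, -0.7069735 ])) -0.09988354933837323
top (array([ 0.45103621, -0.05935145,  1.34328719]), array([ 0.1257075 ,  0.01009336, -0.99218981])) -0.07430593812983989
```

View pics/top1.png

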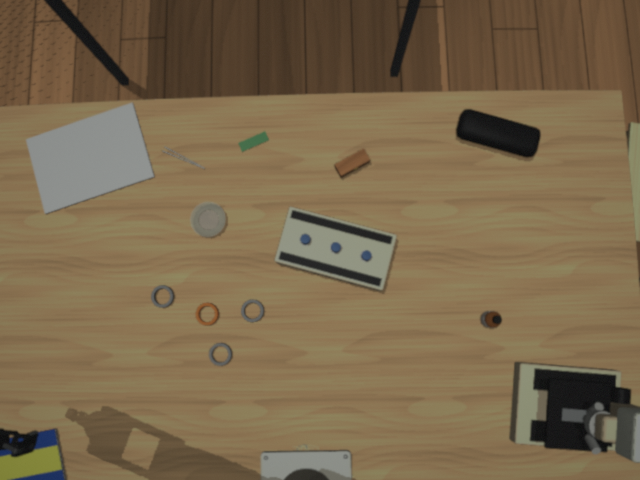

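View pics/side1.png

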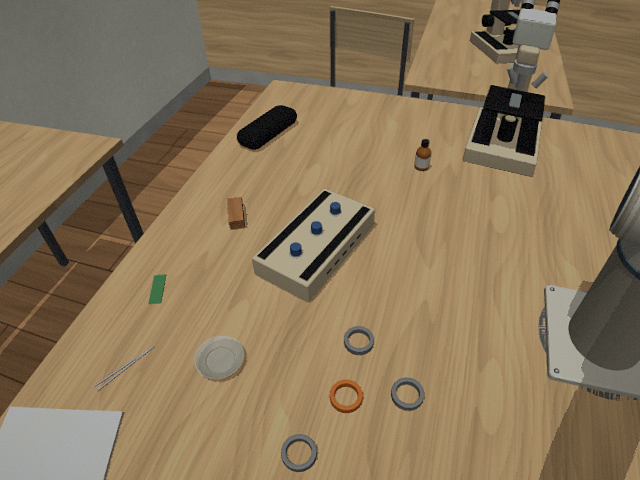

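The top view shows the keys at about (306,239), (336,248) and (367,256), and the orange collar at (207,314) with grey rings around it. In the side view the keys are at (296,249), (317,227) and (335,208), and the collar is at (346,396).

```bash
python3 - <<'E'
from h import *
import pickle
for n in("top","side"):
    c=pickle.load(open(n+"1.pkl","rb")); im=np.array(c["pixels"]); hsv=cv2.cvtColor(im,cv2.COLOR_RGB2HSV)
    for nm,lo,hi,z in(("key",(100,100,40),(130,255,255),.073),("collar",(3,190,100),(14,255,255),.007),("grey",(95,15,60),(125,90,200),.007)):
        m=cv2.inRange(hsv,lo,hi); N,l,st,ce=cv2.connectedComponentsWithStats(m)
        for i in range(1,N):
            if 40<st[i,4]<1500:
                cnt=max(cv2.findContours((l==i).astype(np.uint8),0,2)[0],key=cv2.contourArea)
                e=cv2.minEnclosingCircle(cnt)[0]; x,y,w,h=st[i,:4]; mid=(x+w/2-.5,y+h/2-.5)
                print(n,nm,st[i,4],np.round(ce[i],1),mid,onz(c,*mid,z).round(4),onz(c,*ce[i],z).round(4))
    if n=="top":
        m=cv2.inRange(hsv,(15,0,150),(40,75,255)); 
        print("tcp",manip.sense()["tcp_pos"])
E
```

```text
top key 43 [305.  238.8] (np.float64(305.0), np.float64(238.5)) [ 0.6163 -0.011   0.073 ] [ 0.6155 -0.0111  0.073 ]
top key 42 [335.3 247. ] (np.float64(335.5), np.float64(247.0)) [ 0.5945 -0.0826  0.073 ] [ 0.5945 -0.0822  0.073 ]
top key 42 [366.  255.3] (np.float64(366.0), np.float64(255.5)) [ 0.5728 -0.1539  0.073 ] [ 0.5732 -0.1539  0.073 ]
top key 305 [ 45.4 438.8] (np.float64(45.0), np.float64(439.0)) [0.1537 0.6119 0.073 ] [0.1541 0.6109 0.073 ]
top key 60 [  4.8 451.6] (np.float64(5.5), np.float64(452.0)) [0.1217 0.711  0.073 ] [0.1227 0.7128 0.073 ]
top key 244 [ 45.8 476.3] (np.float64(39.0), np.float64(475.0)) [0.0695 0.6266 0.073 ] [0.0667 0.6097 0.073 ]
tcp [0.21748746 0.58539308 0.23060298]
side key 97 [334.9 207.7] (np.float64(334.5), np.float64(207.5)) [ 0.5709 -0.1467  0.073 ] [ 0.5698 -0.1462  0.073 ]
side key 109 [315.8 227.4] (np.float64(316.0), np.float64(227.5)) [ 0.5907 -0.0746  0.073 ] [ 0.5911 -0.0747  0.073 ]
side key 124 [295.2 249. ] (np.float64(295.0), np.float64(249.0)) [ 0.6122 -0.0034  0.073 ] [ 0.6118 -0.0037  0.073 ]
side collar 278 [345.8 395.6] (np.float64(346.0), np.float64(396.0)) [0.441  0.2376 0.007 ] [0.4414 0.2371 0.007 ]
```

```bash
cat >> h.py <<'E'
def plan(p,yangle):   # target tcp, tool down, tool-y world angle (mod pi, nearest) -> shift and turn in tool axes
    s=manip.sense(); q=s["tool_rot"]; A=R.from_quat([q[1],q[2],q[3],q[0]])
    y=A.as_matrix()[:,1]; cur=np.arctan2(y[1],y[0]); d=(yangle-cur+np.pi/2)%np.pi-np.pi/2; a=cur+d
    Y=np.array([np.cos(a),np.sin(a),0]); Z=np.array([0,0,-1.]); B=R.from_matrix(np.c_[np.cross(Y,Z),Y,Z])
    print("t",round(float(s["clock"]),2),"tcp",s["tcp_pos"].round(4),"F",np.round(s["force"],2),"open",round(float(s["opening"]),4),"j6",round(float(s["joint_pos"][5]),2))
    print("shift",A.inv().apply(np.array(p)-s["tcp_pos"]).round(4),"turn",(A.inv()*B).as_rotvec().round(4))
E
python3 -c "
from h import *
plan([.616,-.011,.15],-.295)"
```

```text
t 0.1 tcp [0.2175 0.5854 0.2306] F [-0.57 -0.11  0.26] open 0.0858 j6 -0.02
shift [-0.5813 -0.4201  0.0812] turn [-1.20e-03  1.00e-03  1.51e+00]
```

```bash
python3 -m crank '[[[255,-0.035,-0.025,0,0,0,0.1],[255,-0.07,-0.05,0,0,0,0.2],[255,-0.105,-0.075,0,0,0,0.3],[255,-0.14,-0.1,0,0,0,0.4],[255,-0.175,-0.125,0,0,0,0.5],[255,-0.21,-0.15,0,0,0,0.6],[255,-0.24,-0.175,0,0,0,0.7],[255,-0.27,-0.195,0,0,0,0.8]]]' 30
python3 -c "
from h import *
plan([.616,-.011,.15],-.295)"
```

```text
clock: 0.77
tcp_pos: [0.403, 0.3068, 0.2311]
tool_rot: [-0.0, 0.548, 0.836, -0.0]
force: [0.4, 0.9, 0.4]
opening: 0.0001
gripper_force: 0.0
t 0.77 tcp [0.403  0.3068 0.2311] F [0.36 0.88 0.39] open 0.0001 j6 0.22
shift [-0.3764  0.0686  0.0811] turn [-7.000e-04  5.000e-04  7.054e-01]
```

```bash
python3 -m crank '[[[255,-0.035,0.006,0.006,0,0,0.1],[255,-0.07,0.012,0.012,0,0,0.2],[255,-0.105,0.019,0.018,0,0,0.3],[255,-0.14,0.025,0.024,0,0,0.4],[255,-0.175,0.032,0.03,0,0,0.5],[255,-0.21,0.038,0.036,0,0,0.6],[255,-0.245,0.045,0.042,0,0,0.7],[255,-0.28,0.051,0.048,0,0,0.705]]]'
python3 -c "
from h import *
plan([.616,-.011,.15],-.295)"
```

```text
clock: 1.43
tcp_pos: [0.563, 0.0716, 0.1828]
tool_rot: [-0.0, 0.803, 0.595, -0.0]
force: [0.8, 0.1, 0.8]
opening: -0.0001
gripper_force: 0.0
t 1.43 tcp [0.563  0.0716 0.1828] F [0.84 0.15 0.82] open -0.0001 j6 0.4
shift [-0.0636  0.0748  0.0327] turn [-0.0005  0.0001 -0.0005]
```

```bash
python3 - <<'E'
from h import *
c=snap("wrist","w1.png"); im=np.array(c["pixels"]); hsv=cv2.cvtColor(im,cv2.COLOR_RGB2HSV)
m=cv2.inRange(hsv,(100,100,40),(130,255,255)); N,l,st,ce=cv2.connectedComponentsWithStats(m)
for i in range(1,N):
    if st[i,4]>100: print(st[i],onz(c,*ce[i],.075).round(4))
print(ray(c,320,240))
E
```

```text
[400 293  32  35 833] [ 0.6157 -0.0062  0.075 ]
(array([0.58603859, 0.14480685, 0.32627362]), array([-0.09513919, -0.28185003, -0.95478415]))
```

View pics/w1.png

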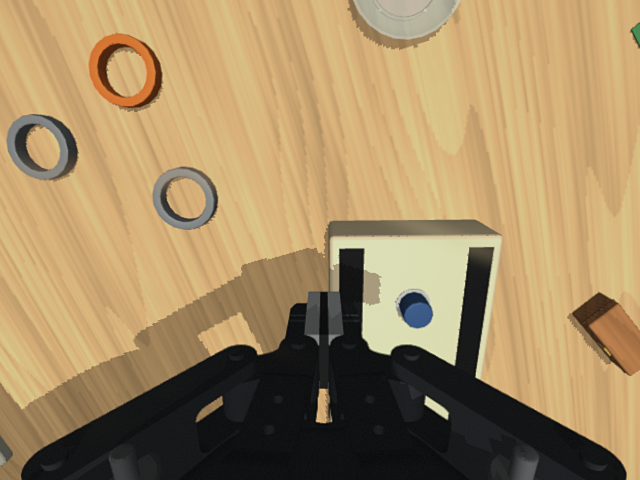

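The wrist view shows key 1 at (417,313) and the collar at (125,70), both consistent with the earlier estimates. Next I go above key 1.

```bash
python3 -m crank '[[[255,-0.02,0.025,0,0,0,0],[255,-0.04,0.05,0,0,0,0],[255,-0.063,0.075,0.02,0,0,0],[255,-0.063,0.075,0.05,0,0,0],[255,-0.063,0.075,0.08,0,0,0],[255,-0.063,0.075,0.095,0,0,0],[255,-0.063,0.075,0.095,0,0,0],[255,-0.063,0.075,0.095,0,0,0]]]'
python3 -c "
from h import *
plan([.616,-.011,.077],-.295)"
```

```text
clock: 2.15
tcp_pos: [0.6155, -0.0084, 0.0875]
tool_rot: [-0.001, 0.802, 0.598, -0.001]
force: [-0.8, -0.4, 0.9]
opening: -0.0
gripper_force: 0.0
t 2.15 tcp [ 0.6155 -0.0084  0.0875] F [-0.8  -0.44  0.87] open -0.0 j6 0.26
shift [-0.0023  0.0012  0.0105] turn [-0.0024  0.0006  0.0051]
```

```bash
python3 -m crank '[[[255,-0.002,0.001,0.003,0,0,0],[255,-0.002,0.001,0.006,0,0,0],[255,-0.002,0.001,0.008,0,0,0],[255,-0.002,0.001,0.01,0,0,0],[255,-0.002,0.001,0.01,0,0,0],[255,-0.002,0.001,0.01,0,0,0],[255,-0.002,0.001,0.01,0,0,0],[255,-0.002,0.001,0.01,0,0,0]]]' | sed -n '2p;4p'
for i in 1; do python3 -m crank '[[[255,0,0,0.0005,0,0,0],[255,0,0,0.001,0,0,0],[255,0,0,0.0015,0,0,0],[255,0,0,0.002,0,0,0],[255,0,0,0.002,0,0,0],[255,0,0,0.002,0,0,0],[255,0,0,0.002,0,0,0],[255,0,0,0.002,0,0,0]]]' | sed -n '2p;4p'; done
python3 -m crank '[[[255,0,0,0.0003,0,0,0],[255,0,0,0.0006,0,0,0],[255,0,0,0.001,0,0,0],[255,0,0,0.001,0,0,0],[255,0,0,0.001,0,0,0],[255,0,0,0.001,0,0,0],[255,0,0,0.001,0,0,0],[255,0,0,0.001,0,0,0]]]' | sed -n '2p;4p'
python3 -m crank '[[[255,0,0,0.0003,0,0,0],[255,0,0,0.0006,0,0,0],[255,0,0,0.001,0,0,0],[255,0,0,0.001,0,0,0],[255,0,0,0.001,0,0,0],[255,0,0,0.001,0,0,0],[255,0,0,0.001,0,0,0],[255,0,0,0.001,0,0,0]]]' | sed -n '2p;4p'
python3 -c "
from h import *
for k in range(5): manip.camera('wrist'); print(manip.sense()['force'].round(2),manip.sense()['tcp_pos'].round(4))"
```

```text
tcp_pos: [0.6168, -0.0106, 0.0785]
force: [0.3, 0.0, -0.7]
tcp_pos: [0.6166, -0.0107, 0.0763]
force: [-0.2, -0.7, 0.0]
tcp_pos: [0.6166, -0.0107, 0.0753]
force: [-0.1, 0.1, 0.2]
tcp_pos: [0.6167, -0.0107, 0.0744]
force: [-0.1, -0.5, 0.7]
[-0.16 -0.32  0.3 ] [ 0.6167 -0.0107  0.0743]
[-0.25  0.05  0.93] [ 0.6167 -0.0107  0.0743]
[-0.36  0.4  -0.15] [ 0.6167 -0.0107  0.0743]
[-0.21  1.09  0.39] [ 0.6167 -0.0107  0.0743]
[-0.22 -0.17  1.53] [ 0.6167 -0.0107  0.0743]
```

```bash
cat > f.sh <<'E'
python3 -c "
from plant import manip
import numpy as np
F=[]
for k in range(4): F.append(manip.sense()['force'][2]); manip.camera('wrist')
s=manip.sense();F.append(s['force'][2]);print('z',round(float(s['tcp_pos'][2])*1000,2),'F',round(float(np.mean(F)),2),'t',s['clock'])"
E
python3 -m crank '[[[255,0,0,0.0003,0,0,0],[255,0,0,0.0006,0,0,0],[255,0,0,0.001,0,0,0],[255,0,0,0.001,0,0,0],[255,0,0,0.001,0,0,0],[255,0,0,0.001,0,0,0],[255,0,0,0.001,0,0,0],[255,0,0,0.001,0,0,0]]]' | sed -n '2p;4p'; sh f.sh
python3 -m crank '[[[255,0,0,0.0003,0,0,0],[255,0,0,0.0006,0,0,0],[255,0,0,0.001,0,0,0],[255,0,0,0.001,0,0,0],[255,0,0,0.001,0,0,0],[255,0,0,0.001,0,0,0],[255,0,0,0.001,0,0,0],[255,0,0,0.001,0,0,0]]]' | sed -n '2p;4p'; sh f.sh
python3 -m crank '[[[255,0,0,0.0003,0,0,0],[255,0,0,0.0006,0,0,0],[255,0,0,0.001,0,0,0],[255,0,0,0.001,0,0,0],[255,0,0,0.001,0,0,0],[255,0,0,0.001,0,0,0],[255,0,0,0.001,0,0,0],[255,0,0,0.001,0,0,0]]]' | sed -n '2p;4p'; sh f.sh
```

```text
tcp_pos: [0.6166, -0.0107, 0.0733]
force: [0.2, -0.3, 0.5]
z 73.32 F 0.62 t 5.9333
tcp_pos: [0.6166, -0.0107, 0.0723]
force: [0.5, -0.2, -0.1]
z 72.34 F 0.36 t 6.8
tcp_pos: [0.6167, -0.0107, 0.0714]
force: [0.0, -0.3, 3.2]
z 71.36 F 3.71 t 7.6667
```

Force went from 0.4 to 3.7 N within 1 mm, so this could be the snap key. I'll continue gently.

```bash
python3 -m crank '[[[255,0,0,0.0001,0,0,0],[255,0,0,0.0002,0,0,0],[255,0,0,0.0003,0,0,0],[255,0,0,0.0004,0,0,0],[255,0,0,0.0005,0,0,0],[255,0,0,0.0006,0,0,0],[255,0,0,0.0007,0,0,0],[255,0,0,0.0007,0,0,0]]]' | sed -n '2p;4p'; sh f.sh
```

```text
tcp_pos: [0.6167, -0.0107, 0.0706]
force: [-0.7, 0.3, 3.4]
z 70.61 F 4.43 t 8.5333
```

```bash
python3 -m crank '[[[255,0,0,0.0001,0,0,0],[255,0,0,0.0002,0,0,0],[255,0,0,0.0003,0,0,0],[255,0,0,0.0004,0,0,0],[255,0,0,0.0005,0,0,0],[255,0,0,0.0006,0,0,0],[255,0,0,0.0007,0,0,0],[255,0,0,0.0007,0,0,0]]]' | sed -n '2p;4p'; sh f.sh
```

```text
tcp_pos: [0.6167, -0.0107, 0.0699]
force: [0.3, 0.1, 3.6]
z 69.92 F 3.74 t 9.4
```

Force is now easing, which is the snap, so I keep going.

```bash
python3 -m crank '[[[255,0,0,0.0002,0,0,0],[255,0,0,0.0004,0,0,0],[255,0,0,0.0006,0,0,0],[255,0,0,0.0008,0,0,0],[255,0,0,0.001,0,0,0],[255,0,0,0.001,0,0,0],[255,0,0,0.001,0,0,0],[255,0,0,0.001,0,0,0]]]' | sed -n '2p;4p'; sh f.sh;  python3 -m crank '[[[255,0,0,0.0001,0,0,0],[255,0,0,0.0002,0,0,0],[255,0,0,0.0003,0,0,0],[255,0,0,0.0004,0,0,0],[255,0,0,0.0005,0,0,0],[255,0,0,0.0006,0,0,0],[255,0,0,0.0007,0,0,0],[255,0,0,0.0007,0,0,0]]]' | sed -n '2p;4p'; sh f.sh
```

```text
tcp_pos: [0.6166, -0.0107, 0.0688]
force: [0.0, -0.5, 1.4]
z 68.92 F 1.68 t 10.2667
tcp_pos: [0.6166, -0.0107, 0.0681]
force: [0.3, -1.0, 1.7]
z 68.18 F 0.94 t 11.1333
```

```bash
python3 -m crank '[[[255,0,0,0.0001,0,0,0],[255,0,0,0.0002,0,0,0],[255,0,0,0.0003,0,0,0],[255,0,0,0.0004,0,0,0],[255,0,0,0.0005,0,0,0],[255,0,0,0.0006,0,0,0],[255,0,0,0.0007,0,0,0],[255,0,0,0.0007,0,0,0]]]' | sed -n '2p;4p'; sh f.sh;  python3 -m crank '[[[255,0,0,0.0001,0,0,0],[255,0,0,0.0002,0,0,0],[255,0,0,0.0003,0,0,0],[255,0,0,0.0004,0,0,0],[255,0,0,0.0005,0,0,0],[255,0,0,0.0005,0,0,0],[255,0,0,0.0005,0,0,0],[255,0,0,0.0005,0,0,0]]]' | sed -n '2p;4p'; sh f.sh
```

```text
tcp_pos: [0.6164, -0.0107, 0.0674]
force: [0.3, -0.5, 1.0]
z 67.46 F 0.56 t 12.0
tcp_pos: [0.6166, -0.0107, 0.067]
force: [-0.2, -0.4, 0.4]
z 67.04 F -0.0 t 12.8667
```

```bash
python3 -m crank '[[[255,0,0,0.0001,0,0,0],[255,0,0,0.0002,0,0,0],[255,0,0,0.0003,0,0,0],[255,0,0,0.0004,0,0,0],[255,0,0,0.0004,0,0,0],[255,0,0,0.0004,0,0,0],[255,0,0,0.0004,0,0,0],[255,0,0,0.0004,0,0,0]]]' | sed -n '2p;4p'; sh f.sh;  python3 -m crank '[[[255,0,0,0.0001,0,0,0],[255,0,0,0.0002,0,0,0],[255,0,0,0.0003,0,0,0],[255,0,0,0.0004,0,0,0],[255,0,0,0.0004,0,0,0],[255,0,0,0.0004,0,0,0],[255,0,0,0.0004,0,0,0],[255,0,0,0.0004,0,0,0]]]' | sed -n '2p;4p'; sh f.sh
```

```text
tcp_pos: [0.6166, -0.0107, 0.0666]
force: [0.3, -0.2, -0.4]
z 66.62 F -0.37 t 13.7333
tcp_pos: [0.6166, -0.0107, 0.0663]
force: [0.2, 0.3, 1.0]
z 66.27 F 1.78 t 14.6
```

It went to zero and then met contact at the stop, so it snapped. I'll lift and check that it stays down.

```bash
python3 -m crank '[[[255,0,0,-0.005,0,0,0],[255,0,0,-0.02,0,0,0],[255,0,0,-0.05,0,0,0],[255,0,0,-0.085,0,0,0],[0,0.02,-0.025,-0.117,0,0,0],[0,0.045,-0.05,-0.117,0,0,0],[0,0.063,-0.075,-0.117,0,0,0],[0,0.063,-0.075,-0.117,0,0,0]]]'
python3 - <<'E'
from h import *
import pickle
c=snap("wrist","w2.png"); im=np.array(c["pixels"]); hsv=cv2.cvtColor(im,cv2.COLOR_RGB2HSV)
a=cv2.imread("pics/w1.png")[180:400,260:540]; b=cv2.imread("pics/w2.png")[180:400,260:540]
cv2.imwrite("pics/cmp.png",np.hstack([a,b]))
for nm,lo,hi,z in(("key",(100,100,40),(130,255,255),.066),("collar",(3,190,60),(14,255,255),.014)):
    m=cv2.inRange(hsv,lo,hi);N,l,st,ce=cv2.connectedComponentsWithStats(m)
    for i in range(1,N):
        if st[i,4]>100: print(nm,st[i],onz(c,*ce[i],z).round(4))
# collar: outline = outer rim; ellipse fit, and hole
m=cv2.inRange(hsv,(3,190,60),(14,255,255)); cn,hi=cv2.findContours(m,cv2.RETR_CCOMP,2)
for q,hh in zip(cn,hi[0]):
    if cv2.contourArea(q)>300: e=cv2.fitEllipse(q); print(hh[3],np.round(e[0],1),np.round(e[1],1),onz(c,*e[0],.007).round(4))
plan([.441,.2375,.15],-.295)
E
```

```text
clock: 15.27
tcp_pos: [0.5597, 0.0744, 0.184]
tool_rot: [-0.001, 0.801, 0.599, -0.0]
force: [-0.0, -0.4, -1.1]
opening: 0.0484
gripper_force: 0.0
key [404 295  29  28 458] [ 0.6186 -0.007   0.066 ]
collar [  97   35   71   73 2046] [0.4443 0.2365 0.014 ]
-1 [131.9  71.5] [64.8 76.6] [0.4431 0.2375 0.007 ]
0 [133.3  72.3] [42.7 52.3] [0.444  0.2366 0.007 ]
t 15.32 tcp [0.5613 0.073  0.1839] F [-0.48 -0.26  0.12] open 0.0558 j6 0.4
shift [ 0.1237 -0.1619  0.034 ] turn [-0.0001 -0.0002  0.0079]
```

View pics/cmp.png

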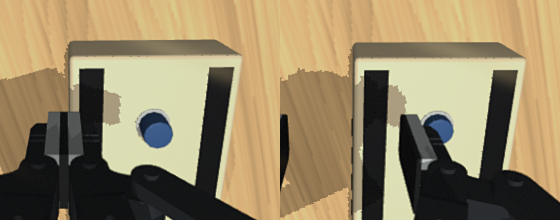

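The key stayed down. Its stub is clearly shorter in the right-hand picture, and it is now about (0.616,-0.011). Next I fetch the collar at (0.443,0.237).

```bash
python3 -m crank '[[[0,0.02,-0.027,0.005,0,0,0],[0,0.042,-0.053,0.01,0,0,0],[0,0.062,-0.08,0.02,0,0,0],[0,0.083,-0.106,0.03,0,0,0],[0,0.104,-0.133,0.04,0,0,0],[0,0.122,-0.160,0.05,0,0,0],[0,0.122,-0.160,0.075,0,0,0],[0,0.122,-0.160,0.1,0,0,0]]]'
python3 - <<'E'
from h import *
c=snap("wrist","w3.png"); im=np.array(c["pixels"]); hsv=cv2.cvtColor(im,cv2.COLOR_RGB2HSV)
m=cv2.inRange(hsv,(3,190,60),(14,255,255)); cn,hi=cv2.findContours(m,cv2.RETR_CCOMP,2)
for q,hh in zip(cn,hi[0]):
    if cv2.contourArea(q)>300: e=cv2.fitEllipse(q); print(hh[3],np.round(e[0],1),np.round(e[1],1),onz(c,*e[0],.012).round(4))
plan([.443,.237,-.002],-.295)
E
```

```text
clock: 15.98
tcp_pos: [0.4449, 0.2353, 0.0832]
tool_rot: [0.0, 0.801, 0.599, 0.001]
force: [0.3, 0.4, -0.7]
opening: 0.0851
gripper_force: 0.0
-1 [319.3 251.5] [84.4 85.2] [0.444 0.238 0.012]
0 [319.4 250.2] [54.9 62.5] [0.4443 0.2388 0.012 ]
t 16.03 tcp [0.4425 0.2333 0.0788] F [-0.71 -0.96 -4.17] open 0.0851 j6 0.75
shift [ 0.0039 -0.0003  0.0808] turn [-0.0031  0.0032  0.0066]
```

View pics/w3.png

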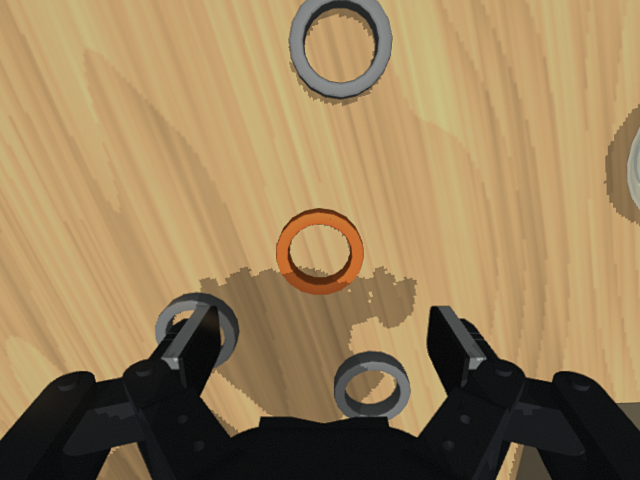

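The wrist view shows the collar centred at (319,251) between the fingers. The grey rings are clear of the finger paths.

```bash
python3 -m crank '[[[0,0.004,0,0.01,0,0,0],[0,0.004,0,0.02,0,0,0],[0,0.004,0,0.03,0,0,0],[0,0.004,0,0.04,0,0,0],[0,0.004,0,0.045,0,0,0],[0,0.004,0,0.05,0,0,0],[0,0.004,0,0.05,0,0,0],[0,0.004,0,0.05,0,0,0]]]' 25
python3 -c "
from h import *
plan([.4435,.2375,-.002],-.295)"
```

```text
clock: 16.7
tcp_pos: [0.4455, 0.2375, 0.0332]
tool_rot: [-0.0, 0.802, 0.597, -0.0]
force: [0.0, -0.3, 0.1]
opening: 0.0854
gripper_force: 0.0
t 16.7 tcp [0.4455 0.2375 0.0332] F [ 0.05 -0.25  0.13] open 0.0854 j6 0.76
shift [-0.0006 -0.0019  0.0352] turn [-0.0001  0.0002  0.0048]
```

```bash
python3 -m crank '[[[0,-0.0006,-0.002,0.006,0,0,0.005],[0,-0.0006,-0.002,0.012,0,0,0.005],[0,-0.0006,-0.002,0.018,0,0,0.005],[0,-0.0006,-0.002,0.024,0,0,0.005],[0,-0.0006,-0.002,0.029,0,0,0.005],[0,-0.0006,-0.002,0.033,0,0,0.005],[0,-0.0006,-0.002,0.035,0,0,0.005],[0,-0.0006,-0.002,0.035,0,0,0.005]]]'
python3 -m crank '[[[120,0,0,0,0,0,0],[120,0,0,0,0,0,0],[120,0,0,0,0,0,0],[140,0,0,0,0,0,0],[140,0,0,0,0,0,0],[140,0,0,0,0,0,0],[140,0,0,0,0,0,0],[140,0,0,0,0,0,0]]]' 25
```

```text
clock: 17.37
tcp_pos: [0.4431, 0.2375, -0.0024]
tool_rot: [-0.0, 0.803, 0.595, -0.0]
force: [0.6, -0.5, 0.9]
opening: 0.0855
gripper_force: 0.0
clock: 18.03
tcp_pos: [0.4437, 0.2377, -0.0012]
tool_rot: [0.0, 0.803, 0.595, 0.0]
force: [-0.7, -1.1, 6.4]
opening: 0.0545
gripper_force: 26.0
```

```bash
python3 -m crank '[[[140,0,0,-0.005,0,0,0],[140,0,0,-0.015,0,0,0],[140,0,0,-0.03,0,0,0],[140,0,0,-0.05,0,0,0],[140,0,0,-0.075,0,0,0],[140,0,0,-0.1,0,0,0],[140,0,0,-0.12,0,0,0],[140,0,0,-0.12,0,0,0]]]'
python3 - <<'E'
from h import *
c=snap("wrist","w4.png")
snap("side","s4.png")
plan([.616,-.011,.12],-.295)
cv2.imwrite("pics/w4c.png",np.hstack([cv2.imread("pics/w4.png")[120:420,170:470],cv2.resize(cv2.imread("pics/s4.png")[200:450,250:500],(300,300))]))
E
```

```text
clock: 18.7
tcp_pos: [0.4457, 0.2388, 0.1226]
tool_rot: [0.001, 0.803, 0.596, 0.004]
force: [-0.4, 0.5, -0.2]
opening: 0.054
gripper_force: 26.8
t 18.8 tcp [0.4439 0.2379 0.1193] F [-1.03 -0.06  0.27] open 0.0543 j6 0.76
shift [-0.1881  0.237  -0.0005] turn [ 0.0018 -0.0017 -0.    ]
```

View pics/w4c.png

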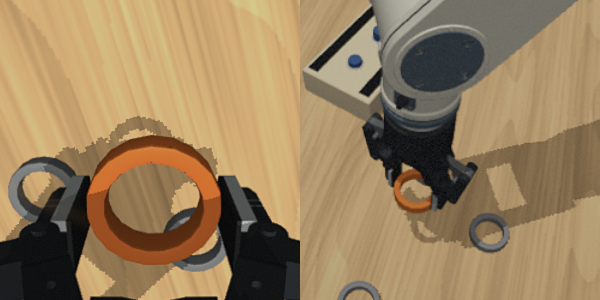

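The collar is held, though I want to check its tilt and its offset in the grip. Its centre in the wrist image is near (323,320).

```bash
python3 - <<'E'
from h import *
c=manip.camera("wrist"); im=np.array(c["pixels"]); hsv=cv2.cvtColor(im,cv2.COLOR_RGB2HSV)
s=manip.sense(); tcp=s["tcp_pos"]; q=s["tool_rot"]; A=R.from_quat([q[1],q[2],q[3],q[0]])
m=cv2.inRange(hsv,(2,150,40),(16,255,255)); cn,hi=cv2.findContours(m,cv2.RETR_CCOMP,2)
out=max(cn,key=cv2.contourArea)
# upper half of each contour = near-top rim; back-project to the top and bottom planes
for q_,h in zip(cn,hi[0]):
    if cv2.contourArea(q_)<1500: continue
    for z in(.0155,.0085,.0015):
        P=np.array([A.inv().apply(onz(c,*p[0],tcp[2]+z)-tcp) for p in q_])[:,:2].astype(np.float32)
        e=cv2.fitEllipse(P); print("hole" if h[3]>=0 else "outer",z,"centre(tool mm)",np.round(np.array(e[0])*1000,1),"axes",np.round(np.array(e[1])*1000,1),round(e[2]),"ext",(P.min(0)*1000).round(1),(P.max(0)*1000).round(1))
for n in("side",):
    c=manip.camera(n); hsv=cv2.cvtColor(np.array(c["pixels"]),cv2.COLOR_RGB2HSV); m=cv2.inRange(hsv,(2,180,60),(14,255,255)); m[:300]=0
print(tcp)
E
```

```text
outer 0.0155 centre(tool mm) [0.8 1.3] axes [54.8 59.5] 91 ext [-28.4 -26.4] [31. 29.]
outer 0.0085 centre(tool mm) [-3.3  1.3] axes [57.7 62.7] 91 ext [-34.1 -27.9] [28.5 30.5]
outer 0.0015 centre(tool mm) [-7.4  1.3] axes [60.7 65.9] 91 ext [-39.8 -29.3] [26.  32.1]
hole 0.0155 centre(tool mm) [3.4 1.4] axes [32.1 36.9] 180 ext [-13.1 -17.1] [19.4 20.2]
hole 0.0085 centre(tool mm) [-0.6  1.4] axes [33.8 38.9] 180 ext [-18.  -18.1] [16.3 21.2]
hole 0.0015 centre(tool mm) [-4.6  1.5] axes [35.5 40.9] 180 ext [-22.9 -19.1] [13.1 22.3]
[0.44316747 0.23751153 0.11832362]
```

The collar is roughly centred and tilted by at most a few degrees, which will settle when it is set down. I carry it over key 1.

```bash
python3 -m crank '[[[140,-0.014,0.018,0,0,0,0],[140,-0.038,0.048,0,0,0,0],[140,-0.062,0.078,0,0,0,0],[140,-0.086,0.108,0,0,0,0],[140,-0.11,0.138,0,0,0,0],[140,-0.134,0.168,0,0,0,0],[140,-0.152,0.192,0,0,0,0],[140,-0.165,0.208,0,0,0,0]]]'
python3 -m crank '[[[140,-0.012,0.015,0,0,0,0],[140,-0.02,0.025,0,0,0,0],[140,-0.023,0.029,0,0,0,0],[140,-0.023,0.029,0,0,0,0],[140,-0.023,0.029,0,0,0,0],[140,-0.023,0.029,0,0,0,0],[140,-0.023,0.029,0,0,0,0],[140,-0.023,0.029,0,0,0,0]]]' | sed -n '2p;4,6p'
python3 - <<'E'
from h import *
c=snap("wrist","w5.png"); im=np.array(c["pixels"]); hsv=cv2.cvtColor(im,cv2.COLOR_RGB2HSV)
m=cv2.inRange(hsv,(100,100,40),(130,255,255)); N,l,st,ce=cv2.connectedComponentsWithStats(m)
for i in range(1,N):
    if st[i,4]>100: print(st[i],ce[i].round(1),onz(c,*ce[i],.066).round(4))
plan([.616,-.011,.085],-.295)
E
```

```text
clock: 19.57
tcp_pos: [0.5953, 0.0166, 0.1166]
tool_rot: [-0.0, 0.804, 0.595, -0.001]
force: [-0.4, 0.6, -0.2]
opening: 0.0543
gripper_force: 26.8
tcp_pos: [0.6151, -0.0103, 0.1183]
force: [-0.2, -0.0, -0.9]
opening: 0.0544
gripper_force: 26.8
[308 243  35  14 313] [324.9 250.2] [ 0.6195 -0.0016  0.066 ]
[308 383  36  15 347] [325.9 389.6] [ 0.5919 -0.0953  0.066 ]
t 20.28 tcp [ 0.6153 -0.0104  0.1184] F [-0.16  0.64 -0.29] open 0.0543 j6 0.26
shift [-0.0003  0.0009  0.0334] turn [-0.    -0.     0.001]
```

View pics/w5.png

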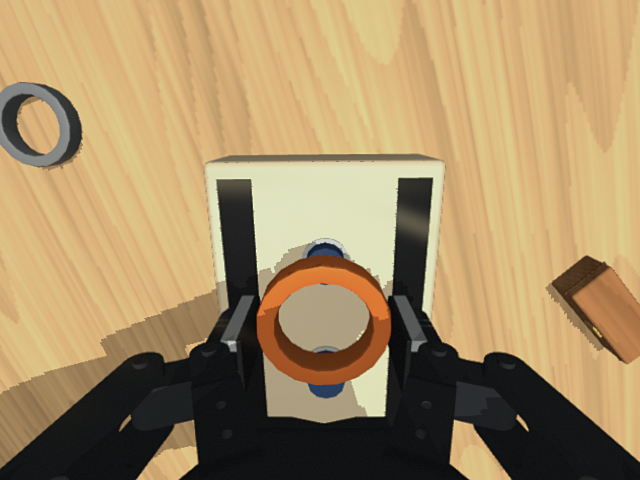

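```bash
python3 -m crank '[[[140,0,0.001,0.005,0,0,0],[140,0,0.001,0.012,0,0,0],[140,0,0.001,0.02,0,0,0],[140,0,0.001,0.028,0,0,0],[140,0,0.001,0.035,0,0,0],[140,0,0.001,0.041,0,0,0],[140,0,0.001,0.044,0,0,0],[140,0,0.001,0.044,0,0,0]]]' | sed -n '2p;4p'
python3 - <<'E'
from h import *
c=snap("wrist","w6.png");c=snap("side","s6.png")
a=cv2.imread("pics/w6.png")[120:420,170:470]; b=cv2.resize(cv2.imread("pics/s6.png")[150:300,220:370],(300,300))
cv2.imwrite("pics/c6.png",np.hstack([a,b]))
plan([.616,-.011,.058],-.295)
E
```

```text
tcp_pos: [0.6158, -0.0114, 0.073]
force: [-0.2, -0.1, -1.0]
t 21.05 tcp [ 0.6165 -0.0115  0.0741] F [ 1.15 -1.08 -0.35] open 0.0541 j6 0.26
shift [ 0.0003 -0.0006  0.0161] turn [-0.0001  0.     -0.0001]
```

View pics/c6.png

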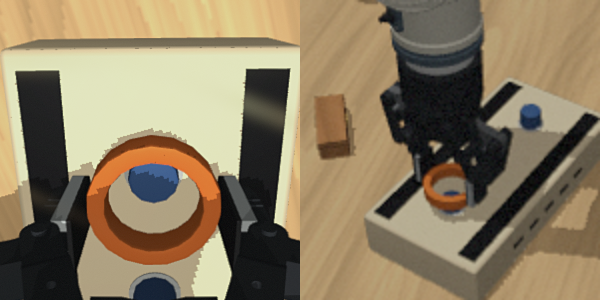

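```bash
python3 - <<'E'
from h import *
c=manip.camera("wrist"); s=manip.sense(); q=s["tool_rot"]; A=R.from_quat([q[1],q[2],q[3],q[0]]);im=np.array(c["pixels"]); hsv=cv2.cvtColor(im,cv2.COLOR_RGB2HSV)
m=cv2.inRange(hsv,(100,80,40),(130,255,255)); N,l,st,ce=cv2.connectedComponentsWithStats(m)
for i in range(1,N):
    if st[i,4]>200:
        x,y,w,h=st[i,:4]; print(st[i])
        for nm,u,v in(("bottom",x+w/2,y+h),("left",x,y+h/2),("right",x+w,y+h/2)):
            for z in (.055,.066): print(nm,z,onz(c,u,v,z).round(4),(1000*A.inv().apply(onz(c,u,v,z)-s["tcp_pos"])).round(1))
E
```

```text
[ 297  284   50   38 1478]
bottom 0.055 [ 0.6114 -0.0287  0.055 ] [-18.   -0.1  19.4]
bottom 0.066 [ 0.6133 -0.0226  0.066 ] [-11.6  -0.1   8.4]
left 0.055 [ 0.6025 -0.0147  0.055 ] [ -7.2 -12.7  19.4]
left 0.066 [ 0.605  -0.0095  0.066 ] [ -1.5 -11.8   8.4]
right 0.055 [ 0.6266 -0.022   0.055 ] [-7.2 12.5 19.4]
right 0.066 [ 0.6274 -0.0163  0.066 ] [-1.5 11.7  8.4]
[303 397  42  26 849]
bottom 0.055 [ 0.5933 -0.0917  0.055 ] [-83.6   0.9  19.4]
bottom 0.066 [ 0.5964 -0.0814  0.066 ] [-72.8   0.9   8.4]
left 0.055 [ 0.5847 -0.0794  0.055 ] [-74.3 -10.9  19.4]
left 0.066 [ 0.5884 -0.0698  0.066 ] [-64.1 -10.1   8.4]
right 0.055 [ 0.6073 -0.0863  0.055 ] [-74.3  12.7  19.4]
right 0.066 [ 0.6095 -0.0763  0.066 ] [-64.1  11.9   8.4]
```

The key centre is within about 0.5 mm of the tool axis, so I lower.

```bash
python3 -m crank '[[[140,0,0,0.003,0,0,0],[140,0,0,0.006,0,0,0],[140,0,0,0.009,0,0,0],[140,0,0,0.012,0,0,0],[140,0,0,0.014,0,0,0],[140,0,0,0.015,0,0,0],[140,0,0,0.015,0,0,0],[140,0,0,0.015,0,0,0]]]' | sed -n '2p;4p'; sh f.sh
python3 -m crank '[[[140,0,0,0.0005,0,0,0],[140,0,0,0.001,0,0,0],[140,0,0,0.0015,0,0,0],[140,0,0,0.0015,0,0,0],[140,0,0,0.0015,0,0,0],[140,0,0,0.0015,0,0,0],[140,0,0,0.0015,0,0,0],[140,0,0,0.0015,0,0,0]]]' | sed -n '2p;4p'; sh f.sh
```

```text
tcp_pos: [0.6164, -0.0115, 0.0591]
force: [0.4, -0.6, -0.3]
z 59.36 F -0.68 t 21.9667
tcp_pos: [0.6165, -0.0114, 0.0577]
force: [-0.5, 0.0, -1.1]
z 57.75 F -0.73 t 22.8333
```

```bash
python3 -m crank '[[[140,0,0,0.0005,0,0,0],[140,0,0,0.001,0,0,0],[140,0,0,0.0015,0,0,0],[140,0,0,0.0015,0,0,0],[140,0,0,0.0015,0,0,0],[140,0,0,0.0015,0,0,0],[140,0,0,0.0015,0,0,0],[140,0,0,0.0015,0,0,0]]]' | sed -n '2p;4p'; sh f.sh
python3 -m crank '[[[140,0,0,0.0005,0,0,0],[140,0,0,0.001,0,0,0],[140,0,0,0.001,0,0,0],[140,0,0,0.001,0,0,0],[140,0,0,0.001,0,0,0],[140,0,0,0.001,0,0,0],[140,0,0,0.001,0,0,0],[140,0,0,0.001,0,0,0]]]' | sed -n '2p;4p'; sh f.sh
```

```text
tcp_pos: [0.6165, -0.0114, 0.0563]
force: [-0.5, 0.0, -0.8]
z 56.24 F -0.01 t 23.7
tcp_pos: [0.6165, -0.0115, 0.0552]
force: [0.2, 0.2, -0.2]
z 55.23 F -0.41 t 24.5667
```

```bash
python3 -m crank '[[[140,0,0,0.0005,0,0,0],[140,0,0,0.001,0,0,0],[140,0,0,0.001,0,0,0],[140,0,0,0.001,0,0,0],[140,0,0,0.001,0,0,0],[140,0,0,0.001,0,0,0],[140,0,0,0.001,0,0,0],[140,0,0,0.001,0,0,0]]]' | sed -n '2p;4p'; sh f.sh
```

```text
tcp_pos: [0.6165, -0.0114, 0.0542]
force: [0.1, 0.2, 0.1]
z 54.26 F -0.29 t 25.4333
```

```bash
python3 -m crank '[[[140,0,0,0.0004,0,0,0],[140,0,0,0.0008,0,0,0],[140,0,0,0.0008,0,0,0],[140,0,0,0.0008,0,0,0],[140,0,0,0.0008,0,0,0],[140,0,0,0.0008,0,0,0],[140,0,0,0.0008,0,0,0],[140,0,0,0.0008,0,0,0]]]' | sed -n '2p;4p'; sh f.sh
```

```text
tcp_pos: [0.6166, -0.0115, 0.0538]
force: [-2.1, -0.3, 5.5]
z 53.82 F 5.18 t 26.3
```

Contact with the box top, so I release and lift.

```bash
python3 -m crank '[[[90,0,0,0,0,0,0],[80,0,0,0,0,0,0],[60,0,0,0,0,0,0],[40,0,0,0,0,0,0],[20,0,0,0,0,0,0],[0,0,0,0,0,0,0],[0,0,0,0,0,0,0],[0,0,0,0,0,0,0]]]' | sed -n '2p;4,6p'
python3 -m crank '[[[0,0,0,-0.005,0,0,0],[0,0,0,-0.015,0,0,0],[0,0,0,-0.03,0,0,0],[0,0,0,-0.05,0,0,0],[0,0,0,-0.075,0,0,0],[0,0.02,0,-0.1,0,0,0],[0,0.05,0,-0.12,0,0,0],[0,0.07,0,-0.12,0,0,0]]]'| sed -n '1,2p;4,6p'
python3 - <<'E'
from h import *
c=snap("wrist","w7.png");c=snap("side","s7.png");
a=cv2.imread("pics/w7.png")[100:480,60:580]; b=cv2.resize(cv2.imread("pics/s7.png")[180:300,240:320],(254,380))
cv2.imwrite("pics/c7.png",np.hstack([a,b]))
E
```

```text
tcp_pos: [0.6165, -0.0115, 0.0534]
force: [0.0, -0.7, -1.1]
opening: 0.0856
gripper_force: 0.0
clock: 27.63
tcp_pos: [0.6403, 0.057, 0.1797]
force: [0.8, -0.2, -0.3]
opening: 0.085
gripper_force: 0.0
```

View pics/c7.png

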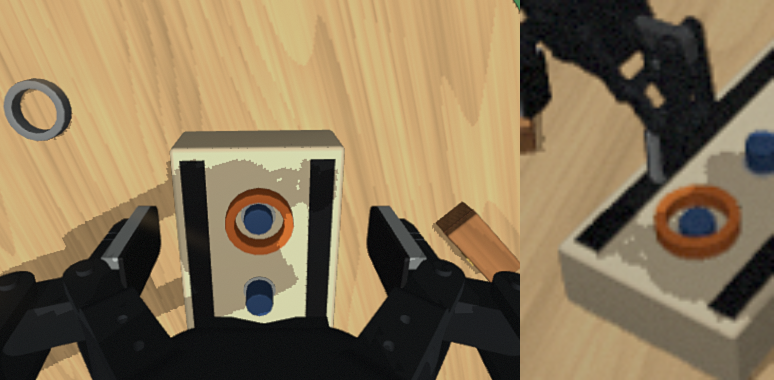

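The collar lies flat around key 1, which is still down: its top is level with the rim, at (258,219) in the crop. The arm is clear, so I hand in.

```bash
python3 -c "
from plant import manip
print(manip.sign_off())"
```

```text
the job is handed in; nothing more can be done
None
```

Job handed in: key 1 snapped over (peak about 4.4 N) and stayed down, so I did not press keys 2 and 3; the orange collar lies flat on the box around key 1, and the arm is clear.

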